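Wind out the hinge jig and hold the loose hinge leaf in line

TASK

Wind the crank on top of the hinge jig clockwise, about two full turns, until the carriage with the fixed two-lug hinge leaf has come fully out to its stop. Then pick up the loose hinge leaf that has a single eye (not the forked one), keep it upright, and lower its eye between the two lugs so that the three holes line up and a pin could be pushed through. Finish while still holding it there, still and carried by the gripper alone without pressing on the jig; leave everything else on the bench where it is.

Things in the scene. Friction and masses are not known exactly. Their poses are not given: they have to be found in the camera images.
- crank (a joint): Hand crank on top of the jig's grey gantry, vertical axis. Value in rad, grows clockwise seen from above, from about 0 to 1.2 at the start to the stop at 13.2. Turning takes about 3 to 4 N at the knob; it stays where it is left.
- carriage (a joint): Slide of the carriage, m: 0.005 m per rad of crank, 0.066 at the stop (fully out). It moves along the jig's -y, horizontally. It counts as fully out above 0.0635.
- crank_axis (a point): Point on the crank's vertical axis at the height of the middle of the knob (210 mm above the bench). The highest thing about it is the knob itself; the gantry below is 166 mm high.
- knob (a point): Middle of the crank's upright black knob: a free-spinning sleeve 22 mm in diameter and 45 mm tall (22 mm of it above this point, 23 mm below, then the crank arm), 45 mm from the crank axis.
- fixed_hole (a point): Middle of the fixed leaf's hinge line, half-way between its two lugs, 110 mm above the bench. x axis: the hinge line (axis of the holes); y: back towards the gantry (the carriage comes out along -y); z up. The jig is turned at random. Lugs: 8 mm thick, outer radius 16 mm, holes 14 mm in diameter, inner faces 18 mm apart, free air for 39 mm below this point.
- leaf_hole (a point): Centre of the hole in the loose single-eye leaf. x axis: the hole's axis; y: from the web towards the eye; z up. Eye: 10 mm thick, outer radius 16 mm, hole 14 mm. It lies 60 mm above the foot's underside and 62 mm in +y from the web's middle. In place, its axes are parallel to those of fixed_hole, the eye towards the gantry.
- leaf_grip (a point): Place to grip the loose leaf, in the middle of its upright web, 55 mm above the underside of its foot; axes as leaf_hole. The web is 10 mm thick (x), 60 mm long (y) and reaches from 5 to 75 mm above the underside; the foot is 44 x 60 x 5 mm.
- fork: Another aluminium bracket of the same size but with a fork of two eyes at the end: not wanted, leave alone. Origin: centre of the foot's underside. It and the single-eye leaf may have changed places.
- hinge_pin: Steel hinge pin 10 mm in diameter and 72 mm long lying on the bench between the two brackets; leave alone.
- tape: Grey tape measure, 70 x 40 x 62 mm, standing on the bench; leave alone.
- screwdriver: Screwdriver lying on the bench; leave alone.
- mug: Blue mug, 82 mm wide, 95 mm tall; leave alone.
- rivet_jar: Amber jar with steel lid, 68 mm wide, 85 mm tall; leave alone.
- bar_clamp: Bar clamp 240 mm long lying on the bench; leave alone.
- leaf: Loose single-eye leaf: aluminium bracket of about 0.2 kg standing on its foot; origin at the centre of its foot's underside, axes as leaf_hole.
- jig: Hinge jig, screwed down: grey base 150 x 310 mm with rails up to 24 mm high, gantry and carriage. The gantry's roof, 138 to 166 mm high, covers the fixed lugs at the start; with the carriage fully out it begins 40 mm behind the holes (+y). Origin: centre of the base's underside; axes as fixed_hole.
Things that resemble listed ones, but are neither listed nor needed, are in the scene too. What is shaped like the leaf but brown, red or turquoise is not meant.

How it is judged:
By the outcome, as a careful person would: the job done as asked, in the order asked, and still so for the second after the job is handed in, while the arm keeps its last pose, push and grip.
It also fails if it takes over 67 s, if anything falls off the work surface, if the arm or the gripper's body presses on something with over 40 N, if the wrist force passes 120 N, or if a joint passes its speed limit or range.

ROBOT

A 7-joint arm with a two-finger parallel gripper is mounted at the origin on the work surface. World frame = base frame: x ahead of the robot, y to its left, z up, the work surface at z = 0. Lengths are in m, angles in rad, forces in N, time in s.
With the tool pointing down it reaches from about 0.425 to 0.925 m from the base axis. Payload 6.8 kg.
Tool frame: the origin (TCP) lies on the front face of the gripper's body, between the roots of the fingers; the fingertips stand 73 mm ahead of it and the grasp point (between the pads) lies 54 mm ahead of it (tcp_to_tips is the distance from the TCP to the fingertips, in m); z points along the fingers, x is the direction in which the jaws open and shut, and the axes are right-handed (so a half turn about z gives the same grasp; the last joint's range is limited). The gripper opens to 85 mm and grips with 20 to 120 N. Pads are 22 mm wide; open, the fingers measure 114 mm over their backs; the gripper's body (76 mm by 85 mm) begins 54 mm behind the grasp point. The pads swing forward as they close: fully open they stand 13 mm farther back than shut.
Start: joints at [1.057, 0.477, 0.022, 1.555, -0.011, 1.109, -0.083], TCP at [0.266, -0.62, 0.304] pointing down, gripper open.
Joint ranges: [-2.96, 2.96], [-0.34, 2.1], [-1.41, 1.46], [0.24, 2.44], [-1.37, 4.51], [0.17, 1.92], [-2.96, 2.96]. Speed limits (rad/s): [2.39, 2.39, 3.14, 3.14, 3.14, 3.14, 3.14].

INTERFACE

Orientations are given as a unit quaternion [w, x, y, z].
In Python, from station import get_obs, read_camera, hand_in, look_for, silhouettes, tcp_to_tips gives the robot as it stands. The module is installed in compiled form; this text tells all that it offers.
- The arm moves only by the tool apply_moves, never from a script. Its argument "moves" is a list of rows, each a list of 3 entries, a list of its own where there are three numbers: the shift along the tool's x, y, z in units of 25 mm (1.0 is 25 mm), then the turn, a rotation vector about the tool's x, y, z in units of 10 degrees (1.0 is 10 degrees), then the gripper's target within -1 to 1 (fully open at 1, half-way at 0, shut at -1). In form: [[[dx, dy, dz], [rx, ry, rz], jaw], ...]. A call has 1 to 20 rows; each row is the pose to reach, as a shift and turn from the pose commanded when the call began, along the tool's axes at that moment; what a row does not reach only later rows make up. A row lasts 1/8 s, in which the tool goes at most 62.5 mm and 10.7 degrees, less where a joint would pass 70% of its speed; a pose out of reach is approached as far as the arm can. A call with a gripper value outside its range is refused whole. The fingers move at their own pace and stop on an object; "force" is the grip in N (left out, the last holds). Time passes only in rows, so rows that repeat a pose let the fingers close. It gives the time, the measured TCP pose, the force and the opening at its end, in the units of the state.
- get_obs(): the state, without advancing time (a new reading comes with each control period).
- read_camera(name): name is "side" or "top" or "wrist"; returns a dict with "color" (420x560x3 uint8, red, green, blue), "mtx" (3x3 intrinsics, pixels), "k1" (the pictures are not rectified: a ray, as slopes to the right and down, at radius r is drawn at 1 + k1 r^2 times it, then the intrinsics apply), "eye" and "rotation" of the camera in the world; the wrist camera has in their place "hand_eye" (4x4, takes a point from camera to tool coordinates, whose origin is the TCP and whose axes are the tool frame's). Camera axes: x right, y up, looking along -z (the intrinsics and any distortion apply to the point x, -y, -z); pixel columns grow to the right and rows downward; lengths in m; the calibration is good to about 2 mm. A picture is of the moment at which its call begins: read the wrist's pose just before it. There is no depth.
- hand_in(): hands the job in, once; it reports no verdict.
Trained networks look in the newest picture that a camera, given by its name, has taken for a name from the list of things; names that differ only in an ending like _2 or _b are one class to them, and where a whole thing is asked for, a point or a joint stands for the part that bears it (a point fixed in the world has none). Each returns a list of dicts, best first, with "conf" (0 to 1); they miss things now and then, are a little off and sometimes report something else, mostly with a low value. They report only what shows in the picture. A call takes as long as a camera call. They do not tell look-alikes from the thing itself.
- look_for(camera, query): "pixel" ([row, column] in pixels, amid what is visible of it).
- silhouettes(camera, query): "mask" (420x560 bool, what is visible of it) and "pixel" ([row, column] in pixels, amid what is visible of it).
The state is a dict: "t": time; "q": joint angles; "joint_vel": joint speeds; "joint_torque": joint torques, N m; "eef_pos": TCP position; "tool_rot": TCP orientation; "contact_force": force on the tool from outside, world axes, zero at the start; "torque": the same for the moment, N m; "gripper_width": opening from 0.0 (shut) to 1.0 (fully open).
Only numpy, scipy, OpenCV 4.12 (cv2) and the standard library are available. Lean on these libraries where they do the work, as an engineer would, in place of code of your own. Each camera call takes 0.05 s, during which the arm holds its last target.

## Working session

There is one attempt and no reset: what is moved stays moved. The work goes in short steps, Python scripts to look and compute and a tool call to move; the robot and the scene stay as the last step left them, time stands still between calls to the robot, and variables do not carry over. Pictures are saved under pics/ and viewed, and the job is handed in when it is done.

Besides the shell and the picture viewer there is one more tool, called after ">>>" as name([rows], argument=value, ...), one row to a line, values as JSON. apply_moves: Moves the arm, as the interface text tells. Its arguments: {"type":"object","properties":{"moves":{"type":"array"},"force":{"type":"number"}},"required":["moves"]}

```bash
mkdir -p pics; python3 - <<'E'
from station import *
import cv2
print(get_obs())
for n in ["side","top","wrist"]:
    c=read_camera(n); cv2.imwrite(f"pics/{n}0.png",c["color"][:,:,::-1])
    print(n,{k:v for k,v in c.items() if k!="color"})
E
```

```text
{'t': 0.0, 'q': array([ 1.05688438,  0.477767  ,  0.02235397,  1.55644294, -0.01148337,
        1.10931012, -0.08310221]), 'joint_vel': array([ 0.00104975, -0.00051023,  0.00022854,  0.00028941, -0.00117204,
        0.00052007,  0.00082544]), 'joint_torque': array([ 8.84221263e-04, -5.96445358e+01,  1.60784896e+00, -2.81198269e+01,
        1.23232801e-02,  9.36555531e-03,  1.33321117e-05]), 'eef_pos': array([ 0.26626939, -0.61976315,  0.30295168]), 'tool_rot': array([-4.28660427e-04,  8.35097857e-01, -5.50100682e-01, -7.90790074e-04]), 'contact_force': array([-0.46897894, -0.30979659, -0.36670396]), 'torque': array([ 0.04452364, -0.02963925, -0.00071781]), 'gripper_width': 0.9980586769811268}
side {'mtx': array([[413.91675923,   0.        , 277.59290862],
       [  0.        , 413.91675923, 212.72433662],
       [  0.        ,   0.        ,   1.        ]]), 'k1': 0.021776656052735523, 'eye': array([0.21052266, 0.67016793, 0.84101015]), 'rotation': array([-0.15788204, -0.07546138,  0.41349294,  0.89353368])}
top {'mtx': array([[401.84712268,   0.        , 287.88068763],
       [  0.        , 401.84712268, 208.70375195],
       [  0.        ,   0.        ,   1.        ]]), 'k1': -0.018329667877192347, 'eye': array([ 0.37983992, -0.05565423,  1.08601906]), 'rotation': array([-0.70179427, -0.0349717 ,  0.0540929 ,  0.70946158])}
wrist {'mtx': array([[330.91935464,   0.        , 276.36585298],
       [  0.        , 330.91935464, 208.84128938],
       [  0.        ,   0.        ,   1.        ]]), 'k1': -0.07853769746570552, 'hand_eye': array([[ 9.99999876e-01, -3.05309334e-05,  4.96593786e-04,
         4.54006866e-04],
       [ 1.06149585e-04, -9.62041737e-01, -2.72902336e-01,
        -6.87254130e-02],
       [ 4.86075912e-04,  2.72902354e-01, -9.62041615e-01,
        -7.03520924e-02],
       [ 0.00000000e+00,  0.00000000e+00,  0.00000000e+00,
         1.00000000e+00]])}
```

View pics/top0.png

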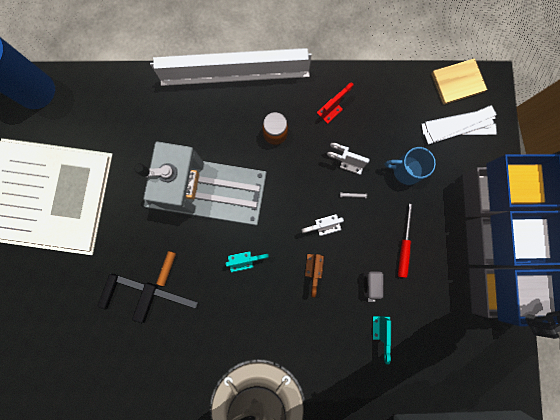

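View pics/side0.png

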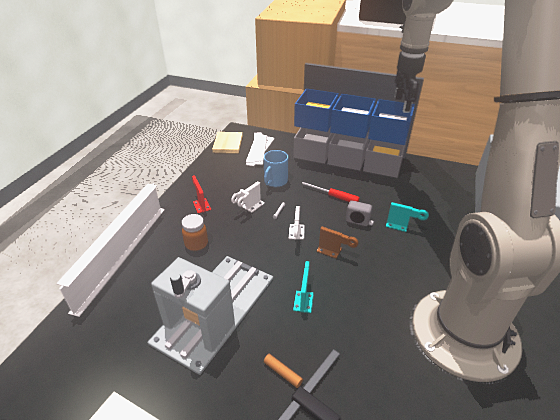

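View pics/wrist0.png

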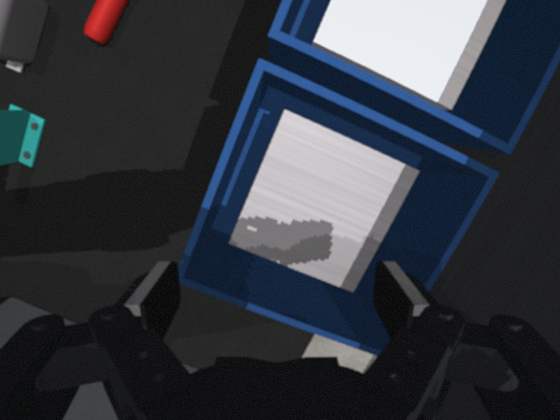

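```bash
cat > h.py <<'E'
from station import *
import numpy as np, cv2
from scipy.spatial.transform import Rotation as R
from scipy.optimize import least_squares
def q2R(q): return R.from_quat([q[1],q[2],q[3],q[0]]).as_matrix()
def cam(n):
    o=get_obs(); c=read_camera(n)
    if n=="wrist":
        T=np.eye(4);T[:3,:3]=q2R(o["tool_rot"]);T[:3,3]=o["eef_pos"]
        M=T@c["hand_eye"]; c["eye"]=M[:3,3]; c["Rm"]=M[:3,:3]
    else: c["Rm"]=q2R(c["rotation"])
    return c
def proj(c,P):
    p=(np.atleast_2d(P)-c["eye"])@c["Rm"]
    s=np.c_[p[:,0]/-p[:,2], -p[:,1]/-p[:,2]]
    s=s*(1+c["k1"]*(s**2).sum(1,keepdims=True))
    return np.c_[s[:,1]*c["mtx"][1,1]+c["mtx"][1,2], s[:,0]*c["mtx"][0,0]+c["mtx"][0,2]]  # row,col
def ray(c,rc):
    d=np.array([(rc[1]-c["mtx"][0,2])/c["mtx"][0,0],(rc[0]-c["mtx"][1,2])/c["mtx"][1,1]])
    s=d.copy()
    for _ in range(20): s=d/(1+c["k1"]*(s@s))
    v=c["Rm"]@np.array([s[0],-s[1],-1.]); return v/np.linalg.norm(v)
def at_z(c,rc,z):
    v=ray(c,rc); return c["eye"]+v*(z-c["eye"][2])/v[2]
def tri(cs,rcs):
    A=np.zeros((3,3));b=np.zeros(3)
    for c,rc in zip(cs,rcs):
        v=ray(c,rc);M=np.eye(3)-np.outer(v,v);A+=M;b+=M@c["eye"]
    return np.linalg.solve(A,b)
def crop(c,name,r0,r1,c0,c1,f):
    cv2.imwrite("pics/"+name,cv2.resize(c["color"][r0:r1,c0:c1,::-1],None,fx=f,fy=f,interpolation=cv2.INTER_CUBIC))
E
python3 - <<'E'
from h import *
t=cam("top");s=cam("side")
crop(t,"t1.png",120,250,130,390,3); crop(s,"s1.png",170,380,130,330,2.8)
for q in ["knob","leaf_hole","leaf","fork","fixed_hole","jig","leaf_grip","crank_axis"]:
    for n in ["top","side"]:
        print(q,n,[(np.round(d["pixel"],1).tolist(),round(d["conf"],2)) for d in look_for(n,q)[:5]])
E
```

```text
knob top [([172.7, 153.2], 0.74)]
knob side [([283.3, 187.5], 0.95), ([390.4, 306.4], 0.35)]
leaf_hole top [([335.4, 384.0], 0.91), ([269.9, 310.4], 0.79), ([257.5, 243.8], 0.73), ([107.7, 332.5], 0.57), ([226.9, 328.1], 0.56)]
leaf_hole side [([241.3, 333.7], 0.74), ([214.6, 404.8], 0.74), ([229.3, 295.0], 0.7), ([296.8, 302.8], 0.62), ([201.3, 203.0], 0.58)]
leaf top [([224.2, 324.5], 0.86), ([261.3, 239.5], 0.84), ([107.5, 329.7], 0.76), ([265.8, 315.4], 0.74), ([331.7, 385.8], 0.66)]
leaf side [([296.6, 306.3], 0.89), ([203.8, 201.3], 0.87), ([215.1, 399.1], 0.86), ([229.6, 297.6], 0.66), ([243.0, 333.9], 0.61)]
fork top [([157.2, 351.1], 0.65), ([183.4, 191.5], 0.45)]
fork side [([197.0, 249.8], 0.59)]
fixed_hole top [([183.2, 189.8], 0.75)]
fixed_hole side [([164.5, 275.5], 0.7), ([315.8, 191.3], 0.53)]
jig top [([184.2, 203.3], 0.85)]
jig side [([302.4, 198.9], 0.82)]
leaf_grip top [([330.9, 382.8], 0.93), ([267.6, 314.1], 0.82), ([259.4, 242.0], 0.72), ([104.5, 331.7], 0.71), ([223.9, 329.5], 0.58)]
leaf_grip side [([297.0, 303.0], 0.93), ([203.3, 195.3], 0.88), ([213.6, 400.6], 0.67), ([239.0, 331.2], 0.6), ([231.3, 294.4], 0.53)]
crank_axis top [([171.1, 159.9], 0.87)]
crank_axis side [([281.2, 182.7], 0.88), ([302.3, 199.4], 0.3)]
```

View pics/t1.png

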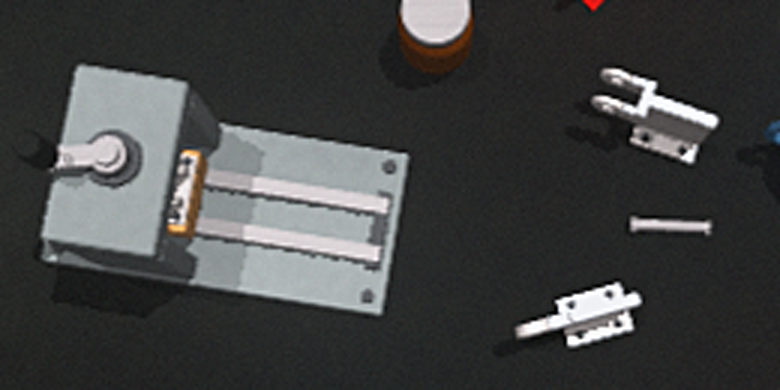

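View pics/s1.png

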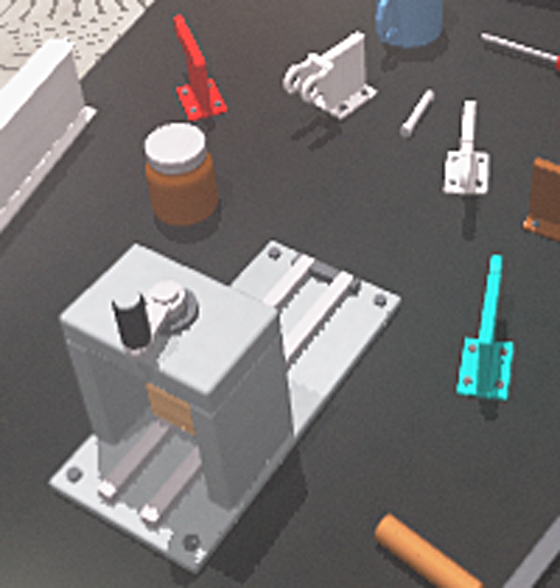

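```bash
python3 - <<'E'
from h import *
t=cam("top");s=cam("side")
crop(t,"t2.png",135,235,135,275,5.5); crop(s,"s2.png",240,380,140,280,4.2)
crop(t,"t3.png",195,255,280,360,9); crop(s,"s3.png",190,250,260,330,9)
E
```

```text
(no output)
```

View pics/t2.png

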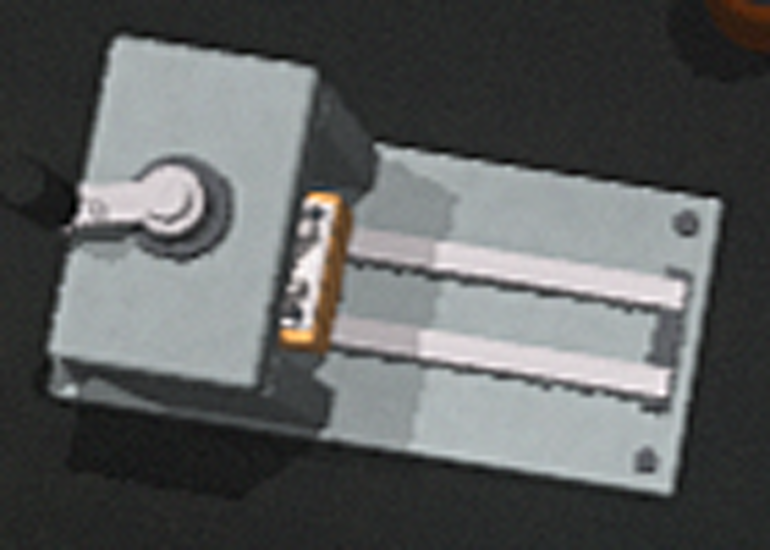

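View pics/s2.png

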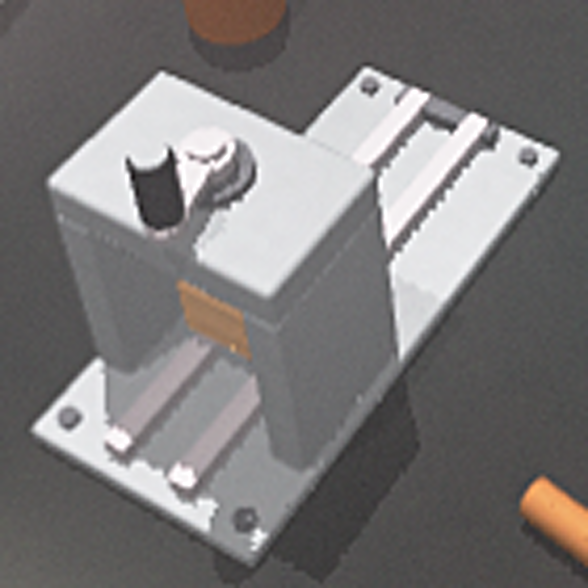

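View pics/t3.png

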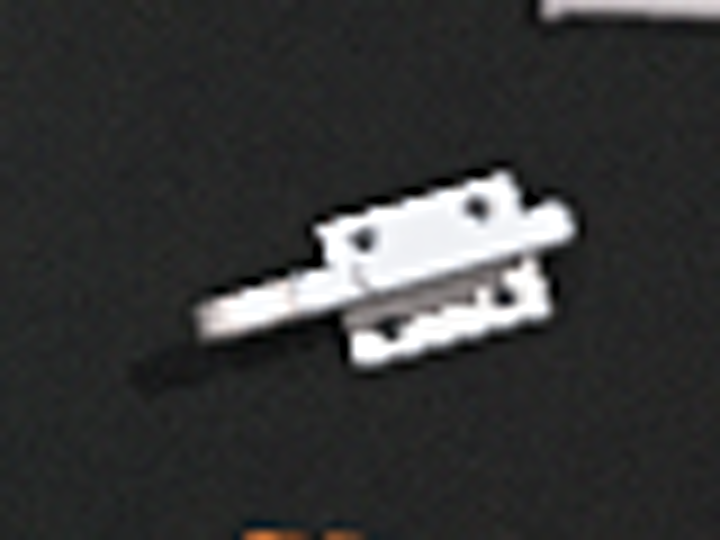

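View pics/s3.png

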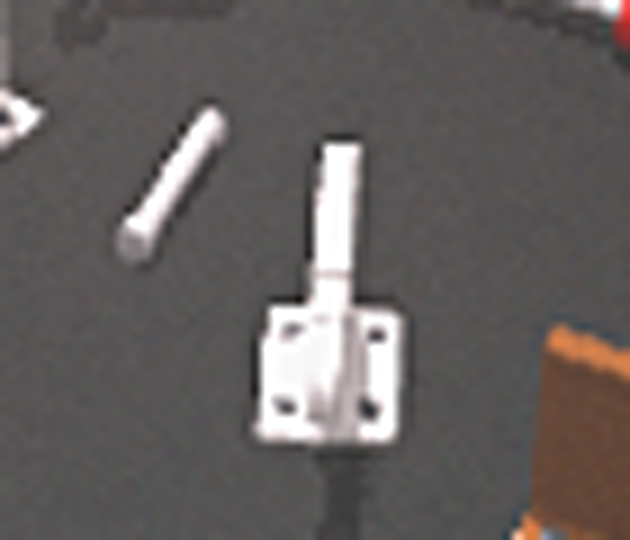

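```bash
python3 - <<'E'
from h import *
t=cam("top");s=cam("side")
for c,n,(a,b,d,e),f in [(t,"t4",(155,190,130,180),14),(s,"s4",(260,310,160,210),12)]:
    im=cv2.resize(c["color"][a:b,d:e,::-1],None,fx=f,fy=f,interpolation=cv2.INTER_CUBIC)
    im=np.clip((im/255.)**0.45*255,0,255).astype(np.uint8); cv2.imwrite(f"pics/{n}.png",im)
T=np.array([(118,35),(316,70),(258,388),(50,358)])/5.5+135
S=np.array([(162,72),(380,172),(268,300),(48,182)])/4.2+np.array([140,240])
# roof corners: order top: far-left, far-right, near-right, near-left ; in side: match by projection
P=[at_z(t,x[::-1],.166) for x in T]; Q=[at_z(s,x[::-1],.166) for x in S]
print(np.round(P,4));print(np.round(Q,4))
b=np.array([(720,200),(672,494)])/5.5+135
print("base top",np.round([at_z(t,x[::-1],.012) for x in b],4))
b=np.array([(364,66),(560,152),(258,566),(32,430)])/4.2+np.array([140,240])
print("base side",np.round([at_z(s,x[::-1],.012) for x in b],4))
E
```

```text
[[0.6582 0.2248 0.166 ]
 [0.6423 0.1405 0.166 ]
 [0.5059 0.1622 0.166 ]
 [0.5193 0.249  0.166 ]]
[[0.6431 0.1434 0.166 ]
 [0.5044 0.1666 0.166 ]
 [0.5206 0.2549 0.166 ]
 [0.6576 0.2288 0.166 ]]
base top [[ 0.6189 -0.027   0.012 ]
 [ 0.4731 -0.0029  0.012 ]]
base side [[ 0.6198 -0.0266  0.012 ]
 [ 0.4726 -0.0012  0.012 ]
 [ 0.5197  0.3056  0.012 ]
 [ 0.6708  0.2781  0.012 ]]
```

View pics/t4.png

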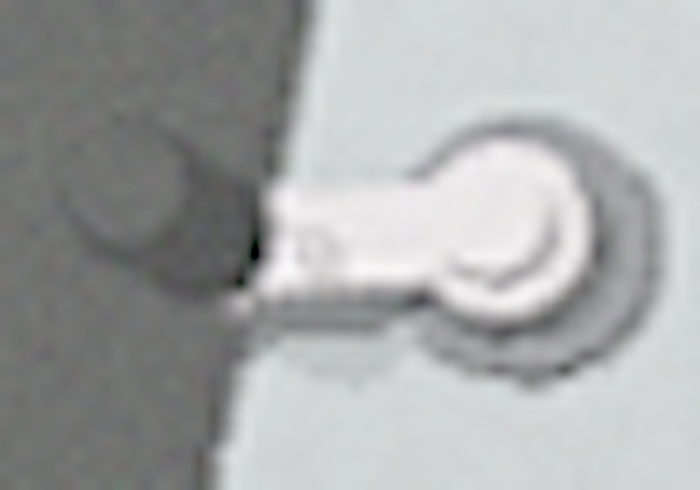

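View pics/s4.png

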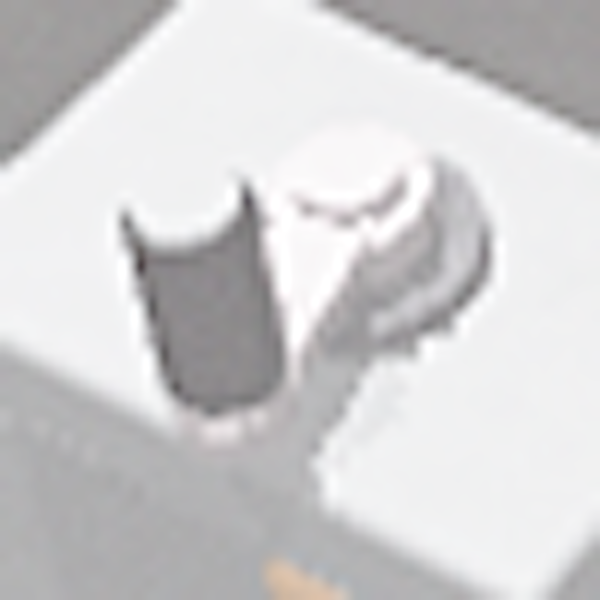

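```bash
python3 - <<'E'
from h import *
t=cam("top");s=cam("side")
for n,a,b in [("knobtop",(168,138.7),(276.1,175.3)),("hub",(169.6,165.7),(274.2,189.6))]:
    print(n,tri([t,s],[a,b]))
    for z in (.187,.193,.199,.232): print(z,at_z(t,a,z)[:2],at_z(s,b,z)[:2])
# jig fit from roof + base corners
roof={'t':np.array([(118,35),(316,70),(258,388),(50,358)])/5.5+135,'s':np.array([(48,182),(162,72),(380,172),(268,300)])/4.2+np.array([140,240])}
# jig yaw psi: y axis. corner order: (+x?,...)
tb=np.array([(720,200),(672,494)])/5.5+135
sb=np.array([(364,66),(560,152),(258,566),(32,430)])/4.2+np.array([140,240])
def model(p):
    x,y,psi,h,gy0,gy1,gw=p
    X=np.array([np.cos(psi),np.sin(psi)]);Y=np.array([-X[1],X[0]])
    f=lambda a,b,z:np.r_[np.array([x,y])+a*X+b*Y,z]
    roofP=np.array([f(gw,gy1,.166),f(gw,gy0,.166),f(-gw,gy0,.166),f(-gw,gy1,.166)])
    base=np.array([f(.075,-.155,h),f(-.075,-.155,h),f(-.075,.155,h),f(.075,.155,h)])
    return roofP,base
def res(p):
    r,b=model(p)
    return np.r_[(proj(t,r)[:,::-1]-roof['t']).ravel(),(proj(s,r)[:,::-1]-roof['s']).ravel(),(proj(t,b[:2])[:,::-1]-tb).ravel(),(proj(s,b)[:,::-1]-sb).ravel()]
o=least_squares(res,[.57,.14,.16,.012,.02,.11,.07]);print(o.x);print(np.round(o.fun.reshape(-1,2),1).tolist())
E
```

```text
knobtop [0.57986226 0.24118205 0.23241351]
0.187 [0.58985295 0.256686  ] [0.60816852 0.2092349 ]
0.193 [0.58845134 0.25460146] [0.60452045 0.21346358]
0.199 [0.58704972 0.25251692] [0.60087238 0.21769226]
0.232 [0.57934084 0.24105195] [0.58080799 0.24094998]
hub [0.58426093 0.19495739 0.1872609 ]
0.187 [0.5856697  0.19556868] [0.58292212 0.19463826]
0.193 [0.58429601 0.19389203] [0.57950566 0.19900085]
0.199 [0.58292231 0.19221539] [0.5760892  0.20336344]
0.232 [0.57536698 0.18299383] [0.5572987  0.22735768]
[ 0.57186335  0.13765526 -0.16590812  0.0093449   0.01539994  0.10337967
  0.06983134]
[[-1.4, 0.2], [-0.4, -0.4], [-1.0, 0.2], [-0.9, -0.3], [0.1, -0.3], [0.4, -0.7], [-0.0, -0.9], [1.2, -1.4], [0.2, -0.3], [0.0, 0.4], [0.1, 0.4], [0.3, 0.3], [-0.8, -1.1], [0.0, 0.6]]
```

```bash
cat >> h.py <<'E'
def rel(pos,yaw):
    "units of move to reach TCP pos with tool pointing down, tool x at yaw (deg)"
    o=get_obs();M=q2R(o["tool_rot"])
    d=M.T@(np.array(pos)-o["eef_pos"])/.025
    c,s=np.cos(np.radians(yaw)),np.sin(np.radians(yaw))
    G=np.array([[c,s,0],[s,-c,0],[0,0,-1.]])
    r=np.degrees(R.from_matrix(M.T@G).as_rotvec())/10
    return np.round(d,3),np.round(r,3)
E
python3 -c "
from h import *
print(rel((.58,.241,.32),-9.5),tcp_to_tips)"
```

```text
(array([-26.701, -25.12 ,  -0.644]), array([-0.   , -0.   , -5.725])) 0.0726
```

>>> apply_moves([
  [[-1.7,-1.6,-0.6],[0,0,-0.4],1],
  [[-3.4,-3.2,-0.6],[0,0,-0.8],1],
  [[-5.1,-4.8,-0.64],[0,0,-1.2],1],
  [[-6.8,-6.4,-0.64],[0,0,-1.6],1],
  [[-8.5,-8.0,-0.64],[0,0,-2.0],1],
  [[-10.2,-9.6,-0.64],[0,0,-2.4],1],
  [[-11.9,-11.2,-0.64],[0,0,-2.8],1],
  [[-13.6,-12.8,-0.64],[0,0,-3.2],1],
  [[-15.3,-14.4,-0.64],[0,0,-3.6],1],
  [[-17.0,-16.0,-0.64],[0,0,-4.0],1],
  [[-18.7,-17.6,-0.64],[0,0,-4.4],1],
  [[-20.4,-19.2,-0.64],[0,0,-4.8],1],
  [[-22.1,-20.8,-0.64],[0,0,-5.2],1],
  [[-23.8,-22.4,-0.64],[0,0,-5.5],1],
  [[-25.5,-24.0,-0.64],[0,0,-5.725],1],
  [[-26.7,-25.12,-0.64],[0,0,-5.725],1],
  [[-26.7,-25.12,-0.64],[0,0,-5.725],1],
])

```text
t: 3.48
eef_pos: [0.5796, 0.245, 0.3197]
tool_rot: [-0.001, 0.997, -0.08, -0.0]
contact_force: [-0.6, -1.0, -0.7]
gripper_width: 0.995
```

```bash
python3 - <<'E'
from h import *
w=cam("wrist");o=get_obs();print(o["t"],o["eef_pos"],o["q"])
print(proj(w,[(.58,.241,.232),(.5835,.1955,.187)]))
im=w["color"][:,:,::-1].copy()
im=np.clip((im/255.)**.6*255,0,255).astype(np.uint8)
cv2.imwrite("pics/w1.png",im)
E
```

```text
3.525 [0.57973112 0.24250193 0.319564  ] [-0.06285956  0.45037392 -0.58949938  1.62380626  0.26750064  1.14954217
 -0.87978847]
[[260.48326079 278.81670197]
 [292.06225305 293.86752227]]
```

View pics/w1.png

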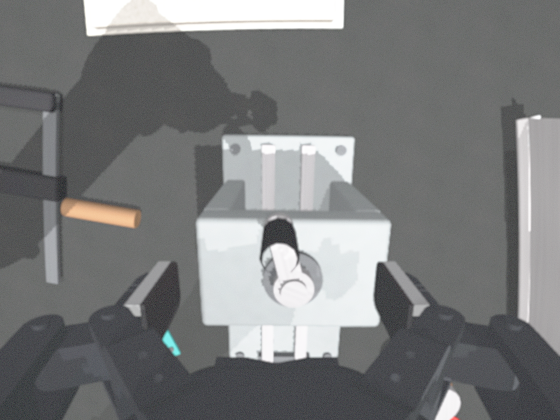

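```bash
python3 -c "
from h import *
print(rel((.58,.241,.27),-9.5))"
```

```text
(array([0.022, 0.058, 1.983]), array([-0.002,  0.004,  0.014]))
```

>>> apply_moves([
  [[0,0,1.0],[0,0,0],1],
  [[0,0,1.98],[0,0,0],1],
  [[0,0,1.98],[0,0,0],0.2],
  [[0,0,1.98],[0,0,0],-0.4],
  [[0,0,1.98],[0,0,0],-0.8],
  [[0,0,1.98],[0,0,0],-0.8],
  [[0,0,1.98],[0,0,0],-0.8],
], force=25)

```text
t: 4.4
eef_pos: [0.5804, 0.2412, 0.2716]
tool_rot: [-0.0, 0.997, -0.083, 0.001]
contact_force: [-1.1, -1.2, 6.5]
gripper_width: 0.249
```

```bash
cat >> h.py <<'E'
def arc(b0,step,n,rad=1.8):
    b=np.radians(b0+step*np.arange(1,n+1));a=np.radians(b0)
    for i in range(n): print(f"[[{rad*(np.cos(b[i])-np.cos(a)):.2f}, {rad*(np.sin(b[i])-np.sin(a)):.2f}, 0], [0, 0, 0], -0.8],",end=" ")
    print()
E
python3 -c "
from h import *
arc(-104,12,6)"
```

```text
[[0.37, -0.05, 0], [0, 0, 0], -0.8], [[0.75, -0.03, 0], [0, 0, 0], -0.8], [[1.11, 0.08, 0], [0, 0, 0], -0.8], [[1.44, 0.25, 0], [0, 0, 0], -0.8], [[1.73, 0.50, 0], [0, 0, 0], -0.8], [[1.96, 0.79, 0], [0, 0, 0], -0.8],
```

>>> apply_moves([
  [[0.37,-0.05,0],[0,0,0],-0.8],
  [[0.75,-0.03,0],[0,0,0],-0.8],
  [[1.11,0.08,0],[0,0,0],-0.8],
  [[1.44,0.25,0],[0,0,0],-0.8],
  [[1.73,0.5,0],[0,0,0],-0.8],
  [[1.96,0.79,0],[0,0,0],-0.8],
  [[1.96,0.79,0],[0,0,0],-0.8],
])

```text
t: 5.28
eef_pos: [0.6252, 0.2134, 0.2716]
tool_rot: [-0.0, 0.997, -0.083, 0.0]
contact_force: [-2.2, -1.0, 7.1]
gripper_width: 0.249
```

```bash
python3 -c "
from h import *
arc(-32,15,20);arc(-92,15,18)"
```

```text
[[0.19, 0.43, 0], [0, 0, 0], -0.8], [[0.27, 0.89, 0], [0, 0, 0], -0.8], [[0.23, 1.36, 0], [0, 0, 0], -0.8], [[0.06, 1.80, 0], [0, 0, 0], -0.8], [[-0.21, 2.18, 0], [0, 0, 0], -0.8], [[-0.57, 2.48, 0], [0, 0, 0], -0.8], [[-1.00, 2.68, 0], [0, 0, 0], -0.8], [[-1.46, 2.75, 0], [0, 0, 0], -0.8], [[-1.93, 2.71, 0], [0, 0, 0], -0.8], [[-2.37, 2.54, 0], [0, 0, 0], -0.8], [[-2.75, 2.27, 0], [0, 0, 0], -0.8], [[-3.05, 1.91, 0], [0, 0, 0], -0.8], [[-3.25, 1.48, 0], [0, 0, 0], -0.8], [[-3.33, 1.02, 0], [0, 0, 0], -0.8], [[-3.28, 0.55, 0], [0, 0, 0], -0.8], [[-3.12, 0.11, 0], [0, 0, 0], -0.8], [[-2.84, -0.27, 0], [0, 0, 0], -0.8], [[-2.48, -0.57, 0], [0, 0, 0], -0.8], [[-2.05, -0.77, 0], [0, 0, 0], -0.8], [[-1.59, -0.85, 0], [0, 0, 0], -0.8], 
[[0.47, 0.05, 0], [0, 0, 0], -0.8], [[0.91, 0.21, 0], [0, 0, 0], -0.8], [[1.29, 0.48, 0], [0, 0, 0], -0.8], [[1.59, 0.85, 0], [0, 0, 0], -0.8], [[1.78, 1.27, 0], [0, 0, 0], -0.8], [[1.86, 1.74, 0], [0, 0, 0], -0.8], [[1.82, 2.20, 0], [0, 0, 0], -0.8], [[1.65, 2.64, 0], [0, 0, 0], -0.8], [[1.38, 3.03, 0], [0, 0, 0], -0.8], [[1.02, 3.33, 0], [0, 0, 0], -0.8], [[0.59, 3.52, 0], [0, 0, 0], -0.8], [[0.13, 3.60, 0], [0, 0, 0], -0.8], [[-0.34, 3.55, 0], [0, 0, 0], -0.8], [[-0.78, 3.39, 0], [0, 0, 0], -0.8], [[-1.16, 3.12, 0], [0, 0, 0], -0.8], [[-1.46, 2.75, 0], [0, 0, 0], -0.8], [[-1.66, 2.33, 0], [0, 0, 0], -0.8], [[-1.74, 1.86, 0], [0, 0, 0], -0.8],
```

>>> apply_moves([
  [[0.19,0.43,0],[0,0,0],-0.8],
  [[0.27,0.89,0],[0,0,0],-0.8],
  [[0.23,1.36,0],[0,0,0],-0.8],
  [[0.06,1.8,0],[0,0,0],-0.8],
  [[-0.21,2.18,0],[0,0,0],-0.8],
  [[-0.57,2.48,0],[0,0,0],-0.8],
  [[-1.0,2.68,0],[0,0,0],-0.8],
  [[-1.46,2.75,0],[0,0,0],-0.8],
  [[-1.93,2.71,0],[0,0,0],-0.8],
  [[-2.37,2.54,0],[0,0,0],-0.8],
  [[-2.75,2.27,0],[0,0,0],-0.8],
  [[-3.05,1.91,0],[0,0,0],-0.8],
  [[-3.25,1.48,0],[0,0,0],-0.8],
  [[-3.33,1.02,0],[0,0,0],-0.8],
  [[-3.28,0.55,0],[0,0,0],-0.8],
  [[-3.12,0.11,0],[0,0,0],-0.8],
  [[-2.84,-0.27,0],[0,0,0],-0.8],
  [[-2.48,-0.57,0],[0,0,0],-0.8],
  [[-2.05,-0.77,0],[0,0,0],-0.8],
  [[-1.59,-0.85,0],[0,0,0],-0.8],
])

```text
t: 7.78
eef_pos: [0.5892, 0.2411, 0.2715]
tool_rot: [0.0, 0.997, -0.083, -0.0]
contact_force: [-3.5, -1.9, 10.7]
gripper_width: 0.246
```

```bash
python3 - <<'E'
from h import *
s=cam("side");crop(s,"s5.png",230,380,140,290,4);o=get_obs();print(o["t"],o["q"],o["contact_force"],o["eef_pos"])
E
```

```text
7.825 [-0.06835314  0.50951711 -0.57655917  1.65123952  0.30848266  1.07173708
 -0.90248641] [-0.10479645  0.54695118  9.54925282] [0.59087681 0.24056779 0.2715547 ]
```

View pics/s5.png

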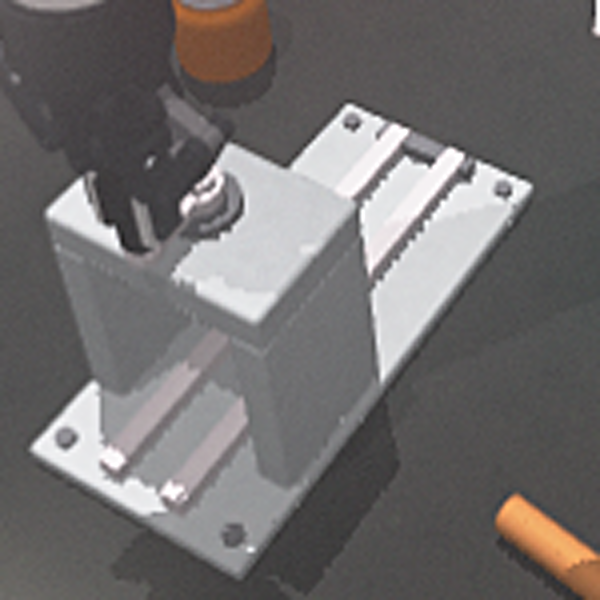

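>>> apply_moves([
  [[0.47,0.05,0],[0,0,0],-0.8],
  [[0.91,0.21,0],[0,0,0],-0.8],
  [[1.29,0.48,0],[0,0,0],-0.8],
  [[1.59,0.85,0],[0,0,0],-0.8],
  [[1.78,1.27,0],[0,0,0],-0.8],
  [[1.86,1.74,0],[0,0,0],-0.8],
  [[1.82,2.2,0],[0,0,0],-0.8],
  [[1.65,2.64,0],[0,0,0],-0.8],
  [[1.38,3.03,0],[0,0,0],-0.8],
  [[1.02,3.33,0],[0,0,0],-0.8],
  [[0.59,3.52,0],[0,0,0],-0.8],
  [[0.13,3.6,0],[0,0,0],-0.8],
  [[-0.34,3.55,0],[0,0,0],-0.8],
  [[-0.78,3.39,0],[0,0,0],-0.8],
  [[-1.16,3.12,0],[0,0,0],-0.8],
  [[-1.46,2.75,0],[0,0,0],-0.8],
  [[-1.66,2.33,0],[0,0,0],-0.8],
  [[-1.74,1.86,0],[0,0,0],-0.8],
])

```text
t: 10.07
eef_pos: [0.5387, 0.2006, 0.2714]
tool_rot: [0.002, 0.996, -0.084, 0.0]
contact_force: [-2.2, -3.9, 12.1]
gripper_width: 0.245
```

```bash
python3 -c "
from h import *
arc(-182,10,5)"
```

```text
[[0.02, -0.31, 0], [0, 0, 0], -0.8], [[0.09, -0.62, 0], [0, 0, 0], -0.8], [[0.21, -0.91, 0], [0, 0, 0], -0.8], [[0.38, -1.17, 0], [0, 0, 0], -0.8], [[0.59, -1.40, 0], [0, 0, 0], -0.8],
```

>>> apply_moves([
  [[0.02,-0.31,0],[0,0,0],-0.8],
  [[0.09,-0.62,0],[0,0,0],-0.8],
  [[0.21,-0.91,0],[0,0,0],-0.8],
  [[0.38,-1.17,0],[0,0,0],-0.8],
  [[0.59,-1.4,0],[0,0,0],-0.8],
])

```text
t: 10.7
eef_pos: [0.5589, 0.234, 0.2715]
tool_rot: [0.001, 0.997, -0.083, 0.0]
contact_force: [-3.1, -1.2, 12.1]
gripper_width: 0.243
```

```bash
python3 -c "
from h import *
arc(-132,8,8)
t=cam('top');crop(t,'t5.png',135,235,135,275,5.5)
"
```

```text
[[0.20, -0.15, 0], [0, 0, 0], -0.8], [[0.42, -0.28, 0], [0, 0, 0], -0.8], [[0.65, -0.37, 0], [0, 0, 0], -0.8], [[0.89, -0.43, 0], [0, 0, 0], -0.8], [[1.14, -0.46, 0], [0, 0, 0], -0.8], [[1.39, -0.45, 0], [0, 0, 0], -0.8], [[1.64, -0.41, 0], [0, 0, 0], -0.8], [[1.88, -0.33, 0], [0, 0, 0], -0.8],
```

View pics/t5.png

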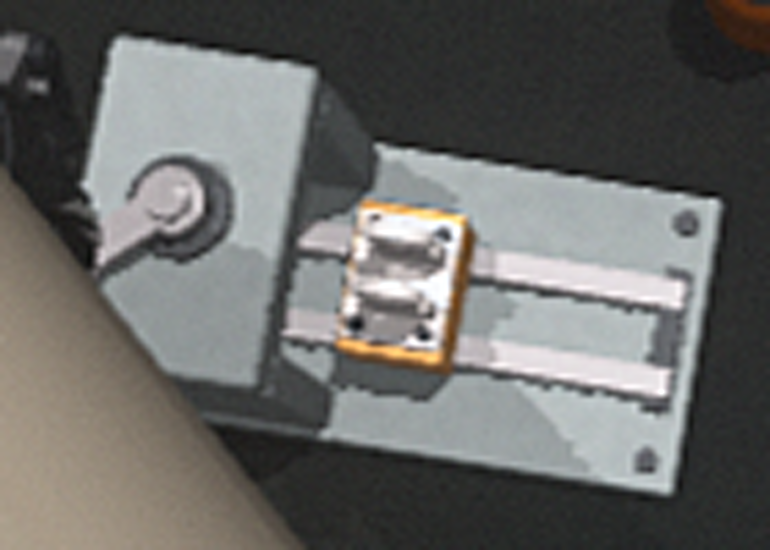

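>>> apply_moves([
  [[0.2,-0.15,0],[0,0,0],-0.8],
  [[0.42,-0.28,0],[0,0,0],-0.8],
  [[0.42,-0.28,0],[0,0,0],-0.8],
])

```text
t: 11.12
eef_pos: [0.5711, 0.2395, 0.2715]
tool_rot: [-0.0, 0.997, -0.083, 0.001]
contact_force: [-1.2, 1.8, 8.0]
gripper_width: 0.248
```

>>> apply_moves([
  [[0.24,-0.1,0],[0,0,0],-0.8],
  [[0.24,-0.1,0],[0,0,0],-0.8],
])

```text
t: 11.38
eef_pos: [0.5774, 0.2409, 0.2715]
tool_rot: [-0.0, 0.997, -0.083, 0.001]
contact_force: [-1.4, 0.6, 8.8]
gripper_width: 0.246
```

>>> apply_moves([
  [[0.24,-0.06,0],[0,0,0],-0.8],
  [[0.24,-0.06,0],[0,0,0],-0.8],
])

```text
t: 11.62
eef_pos: [0.5836, 0.2413, 0.2715]
tool_rot: [-0.0, 0.997, -0.083, 0.001]
contact_force: [-0.9, 0.6, 8.5]
gripper_width: 0.246
```

>>> apply_moves([
  [[0.25,-0.03,0],[0,0,0],-0.8],
  [[0.25,-0.03,0],[0,0,0],-0.8],
])

```text
t: 11.88
eef_pos: [0.5899, 0.2408, 0.2715]
tool_rot: [0.0, 0.997, -0.083, 0.001]
contact_force: [-1.2, 0.3, 9.5]
gripper_width: 0.246
```

>>> apply_moves([
  [[0.25,0.01,0],[0,0,0],-0.8],
  [[0.25,0.01,0],[0,0,0],-0.8],
])

```text
t: 12.12
eef_pos: [0.5922, 0.2407, 0.2713]
tool_rot: [0.001, 0.997, -0.082, -0.003]
contact_force: [-12.9, -1.0, 16.4]
gripper_width: 0.247
```

>>> apply_moves([
  [[0.2,0.0,0],[0,0,0],0.6],
  [[0.1,0,0],[0,0,0],1],
  [[0.1,0,-1.0],[0,0,0],1],
  [[0.1,0,-2.2],[0,0,0],1],
  [[0.1,2.4,-2.4],[0,0,0],1],
  [[0.1,4.8,-2.4],[0,0,0],1],
  [[0.1,7.0,-2.4],[0,0,0],1],
  [[0.1,7.0,-2.4],[0,0,0],1],
  [[0.1,7.0,-2.4],[0,0,0],1],
])

```text
t: 13.25
eef_pos: [0.5689, 0.0667, 0.3302]
tool_rot: [-0.0, 0.997, -0.083, -0.0]
contact_force: [-0.1, 0.9, 0.3]
gripper_width: 0.997
```

```bash
python3 - <<'E'
from h import *
w=cam("wrist");o=get_obs();print(o["t"],o["eef_pos"],o["q"],o["contact_force"])
cv2.imwrite("pics/w2.png",w["color"][:,:,::-1])
t=cam("top");crop(t,'t6.png',135,235,135,275,5.5)
E
```

```text
13.3 [0.56896775 0.06786669 0.33024908] [ 0.23824178  0.34289859 -0.58497123  1.74321484  0.20732783  1.11766884
 -0.57598816] [-0.11887228  0.54067543  0.31204508]
```

View pics/w2.png

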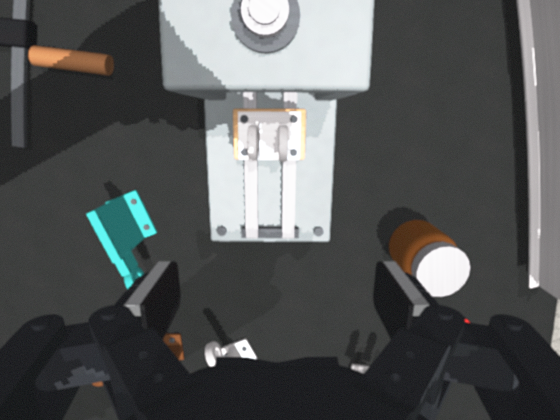

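View pics/t6.png

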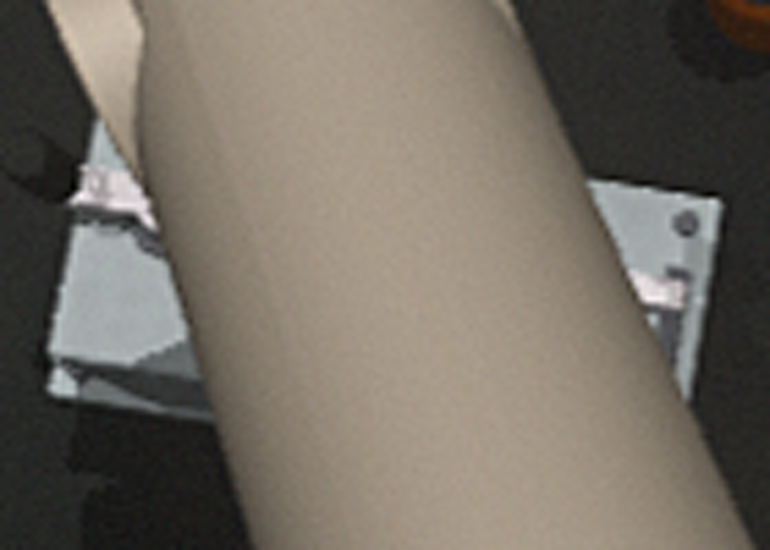

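```bash
python3 - <<'E'
from h import *
w=cam("wrist");print(get_obs()["t"])
Y=np.array([.165,.986,0]);X=np.array([.986,-.165,0]);H=np.array([.5678,.1134,.110])
pts=[H]+[H+sx*X*.017+np.array([0,0,.016]) for sx in(-1,1)]+[H+sx*X*.017+Y*sy*.016 for sx in(-1,1) for sy in (-1,1)]
pp=proj(w,pts);print(np.round(pp,1))
im=cv2.resize(w["color"][90:180,210:330,::-1],None,fx=6,fy=6,interpolation=cv2.INTER_CUBIC)
for r,c in pp: cv2.circle(im,(int((c-210)*6),int((r-90)*6)),4,(0,0,255),-1)
cv2.imwrite("pics/w3.png",im)
E
```

```text
13.4
[[144.7 266.9]
 [146.4 245.6]
 [146.4 287. ]
 [163.1 247.7]
 [125.9 246.9]
 [163.1 286.3]
 [125.9 286.6]]
```

View pics/w3.png

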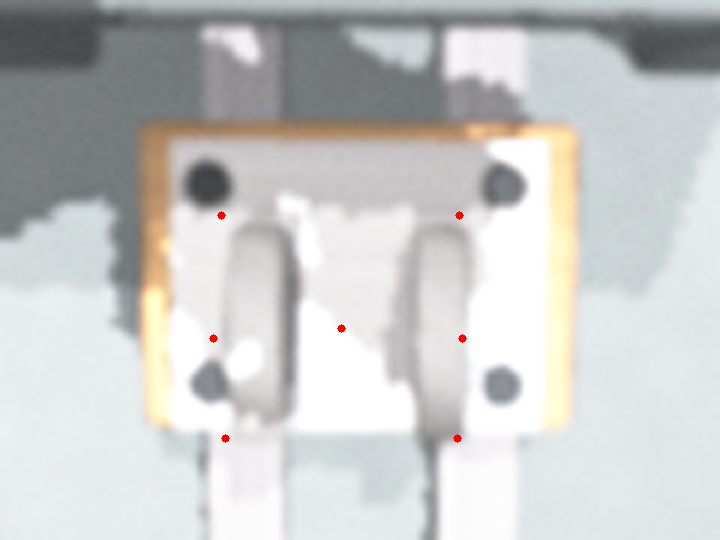

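```bash
python3 - <<'E'
from h import *
t=cam("top");s=cam("side")
a=np.array([(318,228),(510,175),(548,312),(358,362)])/9+[280,195]
b=np.array([(402,310),(398,440),(258,438),(268,305)])/9+[260,190]
print(np.round([at_z(t,x[::-1],.004) for x in a],4),np.round([at_z(s,x[::-1],.004) for x in b],4))
T=np.array([(-.5)]);
def f(p):
    c,sn=np.cos(p[2]),np.sin(p[2]);X=np.array([c,sn]);Y=np.array([-sn,c])
    return np.array([np.r_[p[:2]+u*.022*X+v*.03*Y,.005] for u,v in [(1,1),(1,-1),(-1,-1),(-1,1)]])
# a order top: far(+x) left(+y) ...
r=lambda p,w=3:np.r_[(proj(t,f(p))[:,::-1]-a).ravel()]
o=least_squares(r,[.45,-.11,.2]);print(o.x,np.degrees(o.x[2]),o.fun.round(1))
print(proj(s,f(o.x))[:,::-1].round(1),b.round(1))
print(rel((o.x[0],o.x[1],.25),np.degrees(o.x[2])),get_obs()["eef_pos"])
E
```

```text
[[ 0.4844 -0.1599  0.004 ]
 [ 0.4999 -0.2184  0.004 ]
 [ 0.4583 -0.2287  0.004 ]
 [ 0.4439 -0.171   0.004 ]] [[ 0.4582 -0.2318  0.004 ]
 [ 0.4407 -0.1713  0.004 ]
 [ 0.4835 -0.1568  0.004 ]
 [ 0.5013 -0.2189  0.004 ]]
[ 0.47152572 -0.19436902  0.25323683] 14.509401311727167 [ 0.  -0.4 -0.1 -0.2  0.1  0.2 -0.   0.4]
[[288.4 237.6]
 [290.  223.9]
 [304.5 224.8]
 [303.5 238.6]] [[304.7 224.4]
 [304.2 238.9]
 [288.7 238.7]
 [289.8 223.9]]
(array([-2.139, 11.003,  3.207]), array([-3.000e-03,  1.000e-03, -2.388e+00])) [0.56908722 0.06829982 0.33029464]
```

>>> apply_moves([
  [[-0.4,2.2,0.3],[0,0,-0.5],-0.1],
  [[-0.8,4.4,0.8],[0,0,-1.0],-0.1],
  [[-1.2,6.6,1.4],[0,0,-1.5],-0.1],
  [[-1.7,8.8,2.0],[0,0,-2.0],-0.1],
  [[-2.14,11.0,2.6],[0,0,-2.4],-0.1],
  [[-2.14,11.0,3.2],[0,0,-2.4],-0.1],
  [[-2.14,11.0,3.2],[0,0,-2.4],-0.1],
  [[-2.14,11.0,3.2],[0,0,-2.4],-0.1],
])

```text
t: 14.5
eef_pos: [0.4721, -0.1937, 0.251]
tool_rot: [-0.0, 0.992, 0.128, 0.001]
contact_force: [0.6, 0.0, -0.4]
gripper_width: 0.449
```

```bash
python3 - <<'E'
from h import *
w=cam("wrist");o=get_obs();print(o["t"],o["eef_pos"],o["q"])
p=np.array([.4715,-.1944]);y=np.radians(14.5);X=np.array([np.cos(y),np.sin(y)]);Y=np.array([-X[1],X[0]])
f=lambda a,b,z:np.r_[p+a*X+b*Y,z]
pts=[f(u*.022,v*.03,.005) for u in(1,-1) for v in (1,-1)]+[f(u*.005,.03,.075) for u in (1,-1)]+[f(u*.005,.078,.060) for u in (1,-1)]+[f(u*.005,.062,.076) for u in (1,-1)]
im=w["color"][:,:,::-1].copy()
for r,c in proj(w,pts): cv2.circle(im,(int(round(c)),int(round(r))),2,(0,0,255),-1)
cv2.imwrite("pics/w4.png",im)
E
```

```text
14.55 [ 0.47213406 -0.1938118   0.25111528] [ 0.72463567  0.31853576 -0.54365105  1.96969193  0.20678179  0.90596489
  0.33115394]
```

View pics/w4.png

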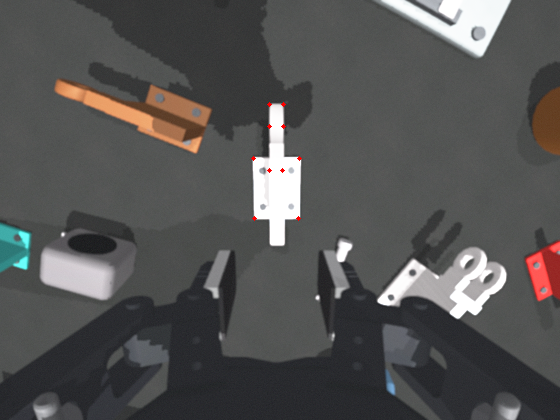

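>>> apply_moves([
  [[0,0,2.0],[0,0,0],-0.1],
  [[0,0,4.0],[0,0,0],-0.1],
  [[0,0,5.2],[0,0,0],-0.1],
  [[0,0,5.64],[0,0,0],-0.1],
  [[0,0,5.64],[0,0,0],-0.5],
  [[0,0,5.64],[0,0,0],-1],
  [[0,0,5.64],[0,0,0],-1],
  [[0,0,5.64],[0,0,0],-1],
  [[0,0,5.64],[0,0,0],-1],
], force=60)

```text
t: 15.68
eef_pos: [0.472, -0.1957, 0.1107]
tool_rot: [0.001, 0.992, 0.126, 0.001]
contact_force: [0.7, 1.7, 7.7]
gripper_width: 0.111
```

>>> apply_moves([
  [[0,0,-0.8],[0,0,0],-1],
  [[0,0,-2.0],[0,0,0],-1],
  [[0,0,-3.6],[0,0,0],-1],
  [[0,0,-5.2],[0,0,0],-1],
  [[0,0,-5.2],[0,0,0],-1],
])

```text
t: 16.3
eef_pos: [0.4723, -0.196, 0.2423]
tool_rot: [0.002, 0.992, 0.126, 0.002]
contact_force: [0.7, -0.5, -2.0]
gripper_width: 0.11
```

```bash
python3 - <<'E'
from h import *
o=get_obs();print(o["t"],o["eef_pos"],rel((.5586,.0507,.24),-9.5),o["contact_force"])
E
```

```text
16.3 [ 0.47226835 -0.19601366  0.24233405] (array([ 5.809, -8.693,  0.085]), array([ 0.017, -0.03 ,  2.397])) [ 0.65141189 -0.49978042 -2.00398947]
```

>>> apply_moves([
  [[0.9,-1.3,0],[0,0,0.4],-1],
  [[1.9,-2.8,0],[0,0,0.8],-1],
  [[2.9,-4.3,0],[0,0,1.2],-1],
  [[3.9,-5.8,0],[0,0,1.6],-1],
  [[4.9,-7.3,0],[0,0,2.0],-1],
  [[5.5,-8.2,0],[0,0,2.3],-1],
  [[5.8,-8.7,0],[0,0,2.4],-1],
  [[5.8,-8.7,0],[0,0,2.4],-1],
  [[5.8,-8.7,0],[0,0,2.4],-1],
])

```text
t: 17.42
eef_pos: [0.5562, 0.0502, 0.2384]
tool_rot: [0.001, 0.997, -0.083, -0.001]
contact_force: [-0.2, -1.1, -2.0]
gripper_width: 0.111
```

```bash
python3 - <<'E'
from h import *
w=cam("wrist");o=get_obs();print(o["t"],o["eef_pos"],R.from_matrix(q2R(o["tool_rot"])).as_rotvec(), rel((.5586,.0507,.24),-9.5))
cv2.imwrite("pics/w5.png",w["color"][:,:,::-1])
crop(w,"w5c.png",50,250,180,360,4)
s=cam("side");crop(s,"s6.png",150,350,130,330,3)
E
```

```text
17.475 [0.55631573 0.04999317 0.23867896] [ 3.12961108e+00 -2.61953573e-01 -2.14661836e-03] (array([ 0.085, -0.043, -0.053]), array([ 0.007,  0.007, -0.007]))
```

View pics/w5.png

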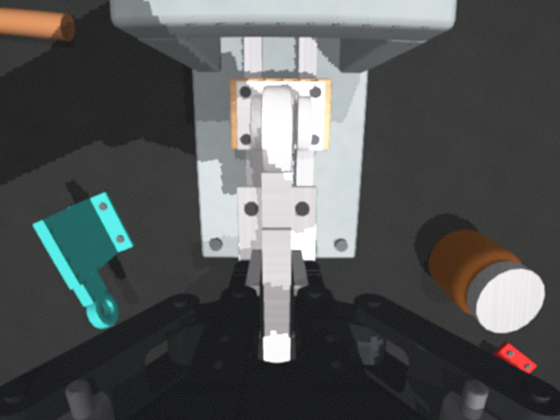

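View pics/s6.png

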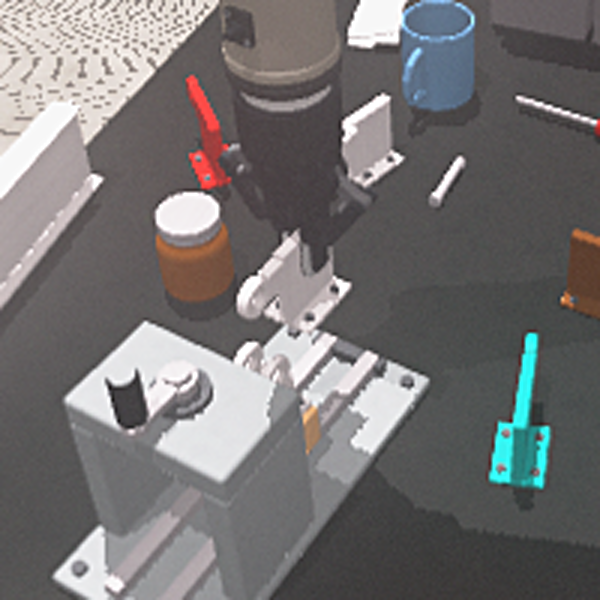

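```bash
cat >> h.py <<'E'
def overlay(name,H,hy=-.0634,hz=.0507,hx=0.,yaw=-9.5):
    w=cam("wrist");o=get_obs();M=q2R(o["tool_rot"]);p=o["eef_pos"]
    L=lambda x,y,z:p+M@np.array([hx+x,hy-y,hz-z])   # leaf_hole coords
    c,s=np.cos(np.radians(yaw)),np.sin(np.radians(yaw))
    X=np.array([c,s,0]);Y=np.array([-s,c,0])
    F=lambda x,y,z:H+x*X+y*Y+np.array([0,0,z])
    im=cv2.resize(w["color"][60:220,200:350,::-1],None,fx=4.5,fy=4.5,interpolation=cv2.INTER_CUBIC)
    a=np.linspace(0,np.pi,25)
    def dr(P,col):
        q=proj(w,P)[:,::-1]; q=((q-[200,60]+.5)*4.5).astype(np.int32); cv2.polylines(im,[q.reshape(-1,1,2)],False,col,1)
    for x in(-.005,.005): dr([L(x,.016*np.cos(b),.016*np.sin(b)) for b in a],(0,0,255)); dr([L(x,-.032,.015),L(x,-.062,.015),L(x,-.092,.015)],(0,0,255))
    dr([L(x,y,-.055) for x,y in((-.022,-.032),(.022,-.032),(.022,-.092),(-.022,-.092),(-.022,-.032))],(0,0,255))
    for x in(-.017,-.009,.009,.017): dr([F(x,.016*np.cos(b),.016*np.sin(b)) for b in a],(0,160,0))
    cv2.imwrite("pics/"+name,im)
    print("t",o["t"],"tcp",o["eef_pos"],"hole-H in jig axes mm",np.round(1e3*np.array([(L(0,0,0)-H)@X,(L(0,0,0)-H)@Y,(L(0,0,0)-H)[2]]),2),"F",o["contact_force"])
E
python3 -c "
from h import *
overlay('w6.png',np.array([.5691,.1132,.110]))"
```

```text
t 17.575 tcp [0.55659566 0.05014115 0.23908646] hole-H in jig axes mm [-1.85 -0.89 78.34] F [ 0.0334423   0.29629223 -1.63756826]
```

View pics/w6.png

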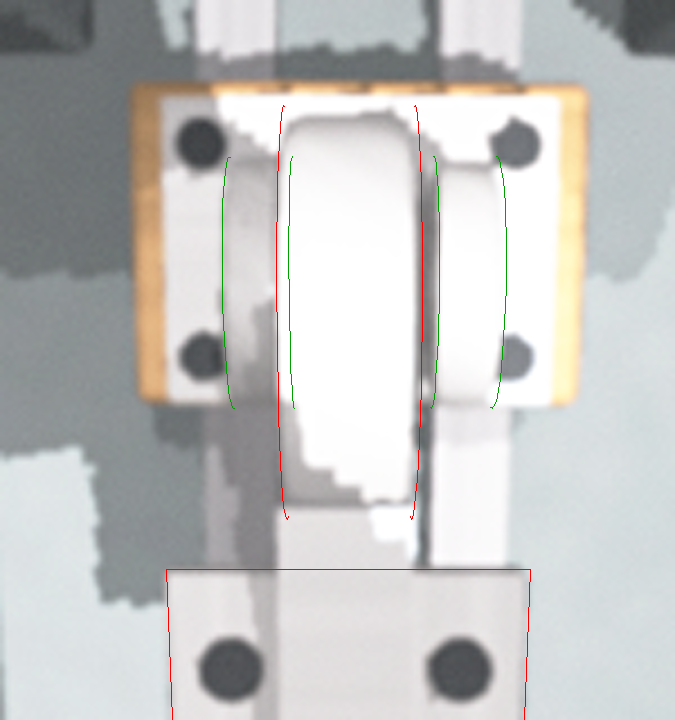

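>>> apply_moves([
  [[0.07,-0.035,0.8],[0,0,0],-1],
  [[0.07,-0.035,1.6],[0,0,0],-1],
  [[0.07,-0.035,1.6],[0,0,0],-1],
  [[0.07,-0.035,1.6],[0,0,0],-1],
  [[0.07,-0.035,1.6],[0,0,0],-1],
])

```text
t: 18.2
eef_pos: [0.5592, 0.0521, 0.2]
tool_rot: [-0.0, 0.997, -0.083, 0.001]
contact_force: [1.0, -0.6, -2.3]
gripper_width: 0.11
```

```bash
python3 -c "
from h import *
overlay('w7.png',np.array([.5691,.1132,.110]))"
```

```text
t 18.25 tcp [0.55916832 0.05203892 0.20005929] hole-H in jig axes mm [ 0.37  1.46 39.38] F [ 1.12709142  0.73235582 -3.0240201 ]
```

View pics/w7.png

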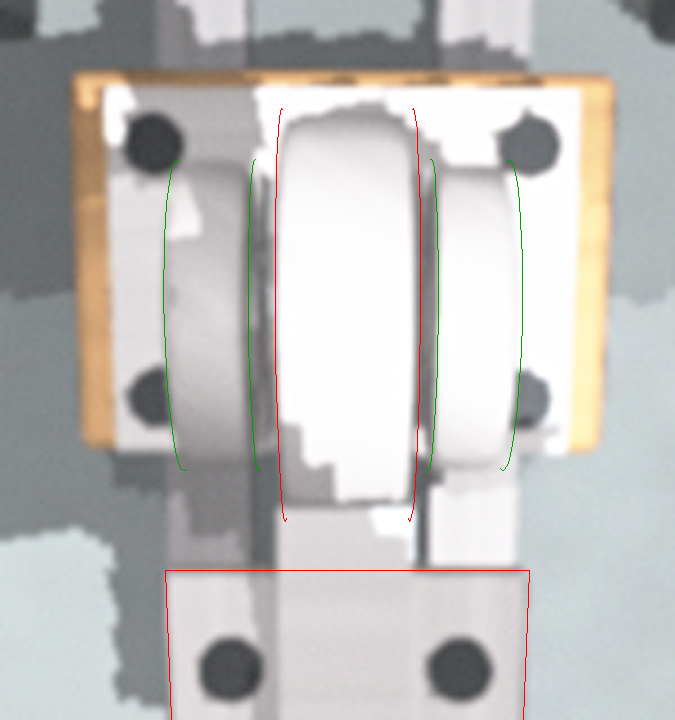

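>>> apply_moves([
  [[-0.01,0.05,0.4],[0,0,0],-1],
  [[-0.01,0.05,0.8],[0,0,0],-1],
  [[-0.01,0.05,1.2],[0,0,0],-1],
  [[-0.01,0.05,1.57],[0,0,0],-1],
  [[-0.01,0.05,1.57],[0,0,0],-1],
  [[-0.01,0.05,1.57],[0,0,0],-1],
  [[-0.01,0.05,1.57],[0,0,0],-1],
])

```text
t: 19.12
eef_pos: [0.5586, 0.0509, 0.1606]
tool_rot: [-0.0, 0.997, -0.083, 0.0]
contact_force: [-0.0, 0.8, -1.7]
gripper_width: 0.111
```

```bash
python3 -c "
from h import *
overlay('w8.png',np.array([.5691,.1132,.110]))
s=cam('side');crop(s,'s7.png',230,330,180,270,7)
t=cam('top');crop(t,'t7.png',135,235,135,275,5.5)"
```

```text
t 19.175 tcp [0.55857345 0.05082048 0.16056317] hole-H in jig axes mm [-0.04  0.15 -0.12] F [-0.41950427 -0.12674582 -2.39578071]
```

View pics/w8.png

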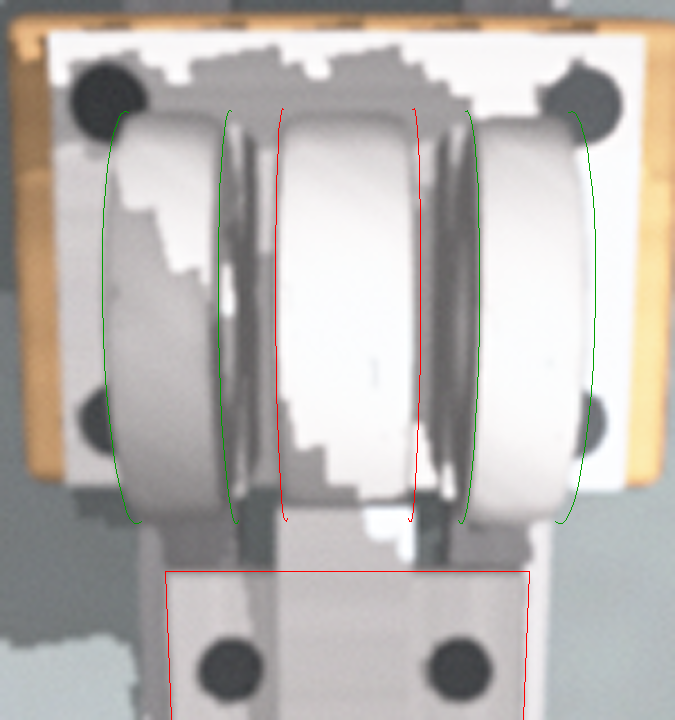

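View pics/s7.png

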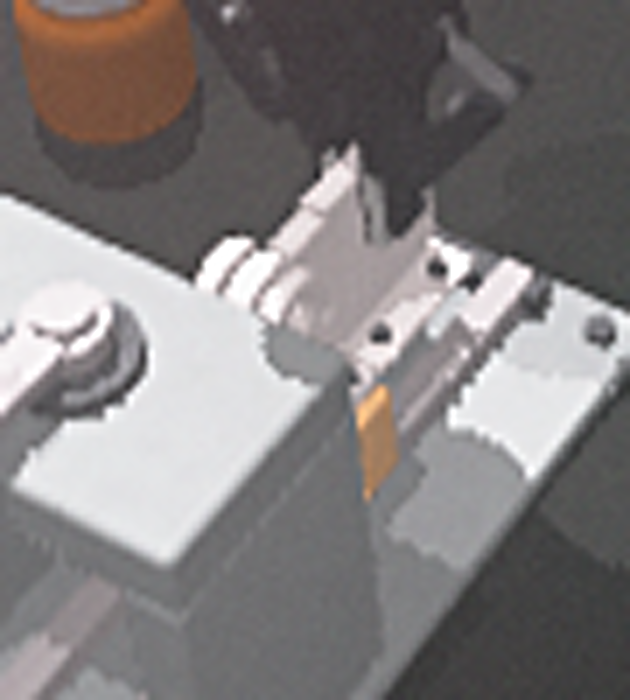

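```bash
python3 - <<'E'
from h import *
H=np.array([.5691,.1132,.110]);y=np.radians(-9.5)
X=np.array([np.cos(y),np.sin(y),0]);Y=np.array([-X[1],X[0],0]);a=np.linspace(-.8,np.pi+.3,40)
for n,(r0,r1,c0,c1),f in [("side",(250,285,200,240),18)]:
    c=cam(n)
    for tag in (0,1):
        im=cv2.resize(c["color"][r0:r1,c0:c1,::-1],None,fx=f,fy=f,interpolation=cv2.INTER_CUBIC)
        for x,col in ((-.017,(0,160,0)),(-.009,(0,160,0)),(-.005,(0,0,255)),(.005,(0,0,255)),(.009,(0,160,0)),(.017,(0,160,0))):
            q=proj(c,[H+x*X+.016*np.cos(b)*Y+np.array([0,0,.016*np.sin(b)]) for b in a])[:,::-1]
            q=((q-[c0,r0]+.5)*f).astype(np.int32)
            if tag: cv2.polylines(im,[q.reshape(-1,1,2)],False,col,1)
        cv2.imwrite(f"pics/v{tag}.png",im)
E
```

```text
(no output)
```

View pics/v0.png

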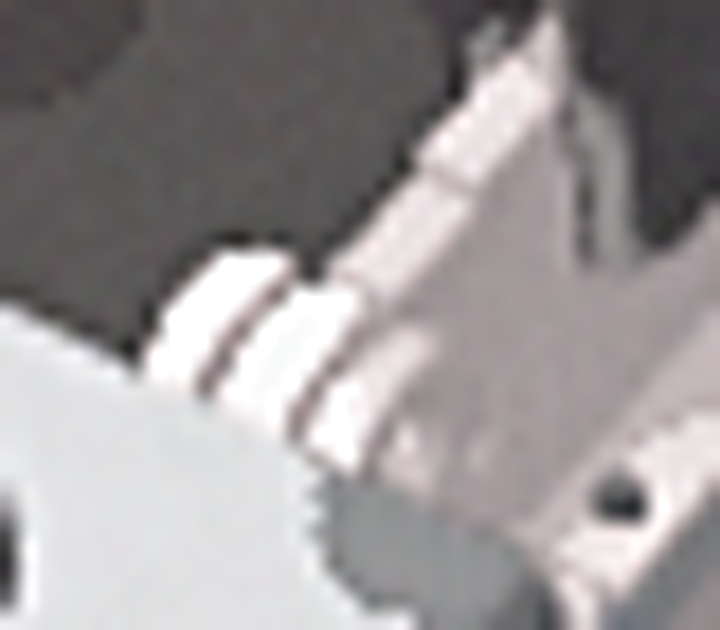

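View pics/v1.png

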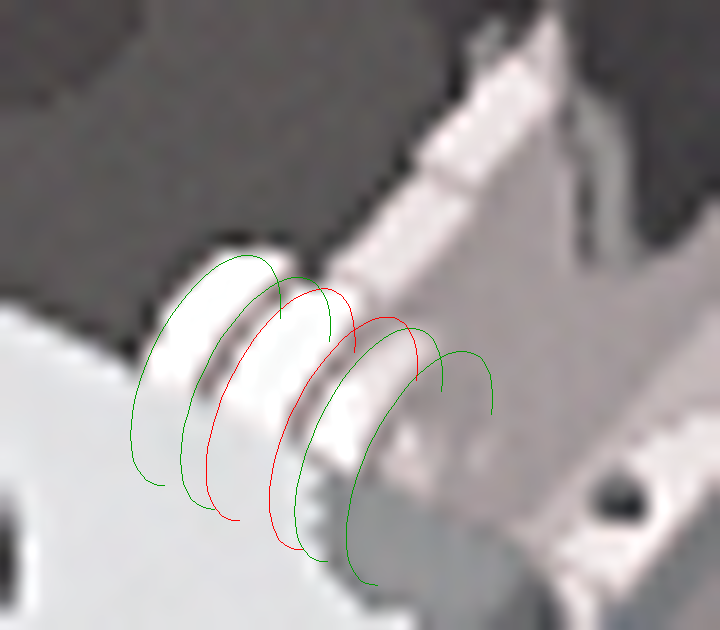

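```bash
python3 -c "
from h import *
o=get_obs();print(o['t'],o['eef_pos'],o['joint_vel'].round(4),o['contact_force'],o['gripper_width'])
print(hand_in())"
```

```text
19.325 [0.55841293 0.05075185 0.16038094] [-0.0007  0.002  -0.001   0.0024  0.001  -0.0004 -0.0001] [ 0.0827128   0.1062726  -3.05939304] 0.10710592036408752
the job is handed in; nothing more can be done
None
```

I wound the crank clockwise about 735°, until it hit the stop. The push rose to about 13 N and the knob stopped moving. I then gripped the aluminium single-eye leaf by its web, lifted it upright, and lowered its eye between the two lugs. I handed in at about 19.3 s while still holding it there.

Last checks:
- **Carriage:** I had no direct reading of its position. In the wrist picture taken after winding, the lugs were at the fully-out position, 40 mm in front of the roof.
- **Holes:** The leaf hole came out within about 0.2 mm of the estimated fixed hole on all axes. This rests on camera estimates that could be off by about 1 mm.
- **Cross-checks:** The wrist view showed the eye centred between the lugs. The side view showed eye and lugs in line to within about 0.5 mm. That side overlay was shifted as a whole by about 1 pixel, within the camera calibration.
- **Lug height:** The lugs looked about 1 to 3% smaller than modelled in the wrist view. That could mean they sit slightly lower than assumed, or just that their edges are rounded. The side view showed no height error.
- **Contact:** The arm was still. The remaining force was 2 to 3 N downward, roughly the leaf's weight, so nothing was pressing on the jig.

The other items on the bench were not touched.

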